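# Set out and open a jar of buckle samples

### The arm

A 7-joint arm with a two-finger parallel gripper is mounted at the origin on the work surface. World frame = base frame: x ahead of the robot, y to its left, z up, the work surface at z = 0. Lengths are in m, angles in rad, forces in N, time in s.
With the tool pointing down it reaches from about 0.425 to 0.875 m from the base axis. Payload 4.7 kg.
Tool frame: the origin (TCP) lies midway between the tips of the shut fingers; the grasp point (between the pads) lies 19 mm behind it; z points along the fingers, y is the line along which they close (so a half turn about z gives the same grasp; the last joint's range is limited). The gripper opens to 87 mm and grips with 3 to 60 N. Pads are 19 mm wide; open, the fingers measure 117 mm over their backs; the gripper's body (75 mm by 190 mm) begins 51 mm behind the grasp point.
Start: joints at [1.249, 0.321, -0.07, 1.45, 0.023, 1.371, -0.057], TCP at [0.214, -0.614, 0.223] pointing down, gripper open.
Joint ranges: [-2.86, 2.86], [-0.3, 2.09], [-1.38, 1.24], [0.06, 2.45], [-1.56, 4.7], [0.09, 2.05], [-2.69, 2.69]. Speed limits (rad/s): [2.57, 2.57, 3.14, 3.14, 3.14, 3.14, 3.14].

### API

Orientations are given as a rotation vector (axis times angle).
In Python, from bench import ctrl, vision, readout, order gives the robot as it stands (ctrl), with the cameras (vision), the readings (readout) and the job (order).
- The arm moves only by the shell command python3 inch.py 'ROWS' [FORCE]. ROWS is rows parted by semicolons, their numbers by spaces, 1 to 20 of them, each of 5 numbers: dx, dy, dz in m, then a turn about the tool's z in rad, then the opening from 0.0 (shut) to 1.0 (fully open); each row is the pose to reach, as a shift and turn from the pose commanded when the command began, along the tool's axes at that moment; what a row does not reach only later rows make up. A row lasts 1/10 s, in which the tool goes at most 0.05 m and 0.15 rad, less where a joint would pass 70% of its speed; a pose out of reach is approached as far as the arm can. The fingers move at their own pace and stop on an object; FORCE is the grip in N (left out, the last holds). Time passes only in rows, so rows that do not move let the fingers close. It prints the time, the measured TCP pose, the force, the opening and the grip force at its end.
- readout.get_state(): the state, without advancing time (a new reading comes with each control period).
- vision.get_image(name): name is "side" or "top"; returns the picture (420x560x3 uint8, red, green, blue); there is no depth.
- vision.camera_model(name): a dict with "vertical_fov" (degrees; the focal length in pixels is half the picture's height over the tangent of half this angle, whatever the lens; pixels are square), "cx", "cy" (the principal point, pixels), "k1" (the pictures are not rectified: a ray, as slopes to the right and down, at radius r is drawn at 1 + k1 r^2 times it, then the intrinsics apply), "rvec" (rotation vector, rad) and "tvec" (3), from world to camera coordinates, as OpenCV has them. Camera axes: x right, y down, z forward; pixel columns grow to the right and rows downward; lengths in m; the calibration is good to about 2 mm. A picture is of the moment at which its call begins. camera_model takes no time and is no camera call.
- order.close_job(): hands the job in; it is judged then, once.
The state is a dict: "time": time; "joint_positions": joint angles; "qd": joint speeds; "joint_torque": joint torques, N m; "position": TCP position; "tool_rot": TCP orientation; "ft_force": force on the tool from outside, world axes, zero at the start; "torque": the same for the moment, N m; "grip_width": opening from 0.0 (shut) to 1.0 (fully open); "grip_force": force on a finger pad.
Only numpy, scipy, OpenCV 4.12 (cv2) and the standard library are available. Lean on these libraries where they do the work, as an engineer would, in place of code of your own. Each camera call takes 0.05 s, during which the arm holds its last target. There are 200 camera calls.

### The job

Set out the gold buckles for the visitors: stand the jar with the orange stopper in the well of the white display base and let go of it, then take it by the stopper's knob and open it. The stopper is a tight push fit and a straight pull brings the whole jar up, so rock it from side to side as you draw it up, leaving the jar standing in the well. Stand the stopper on its plug in the blue-lined tray without dropping it, and leave the other things on the table where they are.

Things in the scene. Friction and masses are not known exactly. Their poses are not given: they have to be found in the camera images.
- jar: the jar to set out: clear, straight round jar full of gold-coloured buckles (they do not move), 54 mm outside diameter, 90 mm tall, about 0.6 kg, stands upright at the start. Origin: centre of its underside; z up its axis. Grip it across its wall from above, the fingers straddling the stopper: the stopper stands 28 mm above the rim.
- jar_rim (a point): centre of the jar's mouth, on the axis at the top of the rim, 90 mm above the jar's underside. The mouth is 34 mm wide; six springy rubber pads 7 mm below the rim bite on the plug with some 11 to 17 N in all against a straight pull, more than the jar weighs, until it has come up 17 mm. They give sideways about 2 mm.
- stopper: orange rubber stopper of that jar, a loose part of 40 g: plug 30 mm in diameter, 24 mm long, pushed into the mouth; flange 37 mm in diameter, 4 mm thick, resting on the rim; above it a round knob 26 mm in diameter, 24 mm tall. Origin: on the axis at the flange's underside (level with the rim when home); z along its axis, towards the knob. For how it holds see jar_rim and stopper_knob.
- stopper_knob (a point): point to grip on the stopper's axis, 18 mm above the flange's underside, 10 mm below the knob's top. Quick swings of 4 to 8 degrees to either side about a point near the rim, rising 1 to 2 mm in each, let the pads slip and the plug comes up; a swing takes about 0.15 N m. Held between two pads, the knob is swung firmly only in the plane in which the fingers close.
- stopper_foot (a point): centre of the plug's flat lower end, 24 mm below the stopper's origin; the stopper stands on it.
- base: white acrylic display base, fixed to the table, 130 x 130 x 40 mm, with one round well in the middle. Origin: centre of its underside.
- well_floor (a point): centre of the well's floor, 8 mm above the table. The well is 58 mm in diameter (4 mm wider than the jar) and 32 mm deep, its mouth chamfered by 4 mm at 40 mm above the table.
- tray: low dark wooden tray lined in blue, fixed, 130 x 110 mm outside, walls 5 mm thick and 14 mm high. Origin: centre of its underside; its long side is its x.
- tray_floor (a point): centre of the tray's inner floor, 5 mm above the table; the inner floor measures 120 mm along the tray's x and 100 mm along its y.
- silver_jar: bystander: a like jar of silver-coloured buckles with a grey stopper, 54 mm in diameter, 118 mm tall with its stopper. Origin: centre of its underside.
- water: bystander: clear water bottle with a teal cap and label, 64 mm in diameter, 205 mm tall. Origin: centre of its underside.
- calculator: bystander: black desk calculator with white keys, 150 x 105 x 14 mm, lying flat. Origin: centre of its underside.
- cardcase: bystander: clear business card case, 62 x 98 x 18 mm, lying flat. Origin: centre of its underside.

How it is judged:
By the outcome, as a careful person would: the job done as asked, in the order asked, and still so for the second after the job is handed in, with the robot touching nothing.
It also fails if it takes over 61 s, if anything falls off the work surface, if the arm or the gripper's body presses on something with over 40 N, if the wrist force passes 120 N, or if a joint passes its speed limit or range.

## Working session

There is one attempt and no reset: what is moved stays moved. The work goes in short steps, Python scripts to look and compute and a shell command to move; the robot and the scene stay as the last step left them, time stands still between calls to the robot, and variables do not carry over. Pictures are saved under pics/ and viewed, at most 10 in all, crops included, and the job is handed in when it is done.

```bash
ls; mkdir -p pics; python3 - <<'E'
from bench import ctrl, vision, readout, order
import cv2
for n in("side","top"):
    im=vision.get_image(n); cv2.imwrite(f"pics/{n}0.png",im[:,:,::-1]); print(n,vision.camera_model(n))
s=readout.get_state(); print(s)
E
```

```text
bench.py
inch.py
pics
side {'vertical_fov': 42.99416848644373, 'cx': 269.6545516848624, 'cy': 213.10400146820584, 'k1': -0.11477214323894888, 'rvec': array([ 0.20760157, -2.8715351 ,  1.14066867]), 'tvec': array([0.54641025, 0.07237415, 1.28829073])}
top {'vertical_fov': 46.68299509318945, 'cx': 277.23178495715905, 'cy': 207.35292810832402, 'k1': -0.1649749026880828, 'rvec': array([ 2.15495802, -2.210467  ,  0.09430155]), 'tvec': array([0.04995868, 0.54645658, 1.44117277])}
{'time': 0.1, 'joint_positions': array([ 1.24907023,  0.32174131, -0.07011512,  1.45155369,  0.02260032,
        1.3708226 , -0.05686184]), 'qd': array([-8.05427055e-04, -3.62215779e-03,  1.08970997e-03, -1.56064402e-03,
        2.09394559e-04,  5.18480552e-04,  7.60566328e-05]), 'joint_torque': array([-1.40328025e-04, -4.92574131e+01, -4.05483562e-01, -3.13399494e+01,
       -6.41250028e-02,  3.94858117e-02,  6.19637854e-05]), 'position': array([ 0.21401199, -0.61322287,  0.2215757 ]), 'tool_rot': array([-3.09571051e+00, -5.24902411e-01,  5.87665972e-04]), 'ft_force': array([ 0.06842803, -0.09570473,  0.95678877]), 'torque': array([0.01521626, 0.07320738, 0.04056123]), 'grip_force': 0.0, 'grip_width': 0.9988516369226227}
```

View pics/side0.png

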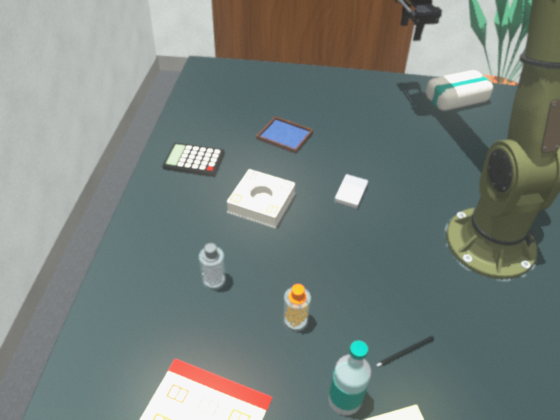

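View pics/top0.png

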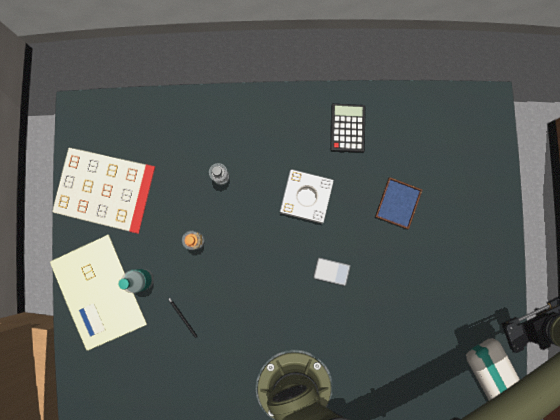

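Side view: orange stopper at (297,292), base well (262,190), tray (285,134). Silver jar is at (212,265), water at (350,380). Top view: stopper (193,240), base well (307,196), tray (398,202), silver jar (219,174), water (133,281), card case (332,271), calculator (348,128).

```bash
cat > h.py <<'E'
import numpy as np, cv2
from bench import ctrl, vision, readout, order
from scipy.spatial.transform import Rotation as R
def K(m):
    f=210/np.tan(np.radians(m["vertical_fov"])/2); return np.array([[f,0,m["cx"]],[0,f,m["cy"]],[0,0,1.]]),np.array([m["k1"],0,0,0,0])
def ray(n,p):
    m=vision.camera_model(n);k,d=K(m);Rm=cv2.Rodrigues(m["rvec"])[0]
    u=cv2.undistortPointsIter(np.array(p,float).reshape(-1,1,2),k,d,None,None,(3,50,1e-9)).reshape(-1,2)
    return -Rm.T@m["tvec"], np.c_[u,np.ones(len(u))]@Rm
def plane(n,p,z):
    c,d=ray(n,p); return c+d*((z-c[2])/d[:,2])[:,None]
def tri(p,q):
    a,b=ray("side",[p]);c,d=ray("top",[q]); b=b[0];d=d[0]
    s=np.linalg.lstsq(np.c_[b,-d],c-a,rcond=None)[0]; P,Q=a+s[0]*b,c+s[1]*d
    return (P+Q)/2,np.linalg.norm(P-Q)
def proj(n,P):
    m=vision.camera_model(n);k,d=K(m); return cv2.projectPoints(np.array(P,float).reshape(-1,1,3),m["rvec"],m["tvec"],k,d)[0].reshape(-1,2)
def blob(im,lo,hi,near=None,box=None):
    h=cv2.cvtColor(im,cv2.COLOR_RGB2HSV); mk=cv2.inRange(h,lo,hi)
    if box: z=np.zeros_like(mk); x0,y0,x1,y1=box; z[y0:y1,x0:x1]=mk[y0:y1,x0:x1]; mk=z
    c=cv2.findContours(mk,cv2.RETR_EXTERNAL,cv2.CHAIN_APPROX_NONE)[0]
    c=max(c,key=cv2.contourArea); M=cv2.moments(c); return np.array([M["m10"],M["m01"]])/M["m00"],c
def tool(): # world->tool rotation, position
    s=readout.get_state(); return R.from_rotvec(s["tool_rot"]).as_matrix(),s["position"]
E
cat > m.py <<'E'
from h import *
I={n:cv2.imread(f"pics/{n}0.png")[:,:,::-1].copy() for n in("side","top")}
np.set_printoptions(precision=4,suppress=True)
O=dict(lo=(5,180,150),hi=(22,255,255))
s,cs=blob(I["side"],box=(270,275,330,312),**O); t,ct=blob(I["top"],box=(175,225,210,255),**O)
print("orange",s,cv2.boundingRect(cs),t,cv2.boundingRect(ct),cv2.contourArea(ct),tri(s,t))
W=dict(lo=(0,0,150),hi=(180,60,255))
t,c=blob(I["top"],box=(270,160,345,230),**W); r=cv2.minAreaRect(c); print("base top rect",r, plane("top",cv2.boxPoints(r),.04), plane("top",[r[0]],.04))
B=dict(lo=(100,90,50),hi=(125,255,255))
for n,b in(("top",(370,170,430,235)),("side",(250,110,320,160))):
    t,c=blob(I[n],box=b,**B); q=cv2.approxPolyDP(c,4,True).reshape(-1,2); p=plane(n,q,.005); print("tray",n,q.tolist(),p[:,:2],plane(n,[t],.005))
E
python3 m.py
python3 - <<'E'
import cv2
a=cv2.imread("pics/top0.png");b=cv2.imread("pics/side0.png")
f=lambda i:cv2.resize(i,(400,300),interpolation=cv2.INTER_CUBIC)
import numpy as np
cv2.imwrite("pics/c1.png",np.vstack([np.hstack([f(a[160:235,260:360]),f(a[210:270,150:230])]),np.hstack([f(b[160:235,210:310]),f(b[275:335,260:340])])]))
E
```

```text
Traceback (most recent call last):
  File "m.py", line 5, in <module>
    s,cs=blob(I["side"],box=(270,275,330,312),**O); t,ct=blob(I["top"],box=(175,225,210,255),**O)
                                                         ~~~~^^^^^^^^^^^^^^^^^^^^^^^^^^^^^^^^^^^^
  File "h.py", line 22, in blob
    c=max(c,key=cv2.contourArea); M=cv2.moments(c); return np.array([M["m10"],M["m01"]])/M["m00"],c
ValueError: max() iterable argument is empty
```

View pics/c1.png

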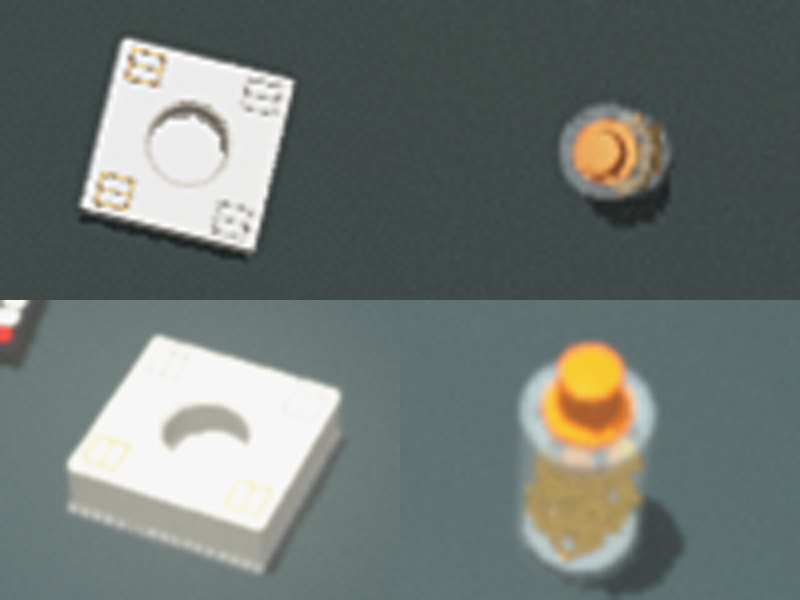

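The crop shows the jar upright, its knob's top disc at top (190,240) and side (298,289). The base's top face and well are clear in both views. The colour threshold needs loosening for the top view.

```bash
sed -i 's/t,ct=blob(I\["top"\],box=(175,225,210,255),\*\*O)/t,ct=blob(I["top"],(5,135,110),(22,255,255),box=(175,225,210,255))/' m.py; cat >> m.py <<'E'
h=cv2.cvtColor(I["top"],cv2.COLOR_RGB2HSV)
print(h[240,182:206].tolist())
# knob top disc guess: base via two views
print("knob top",tri((298,289),(190,240)))
print("base side corners", plane("side",[(248.5,169),(295,182.5),(276,217),(227.5,201)],.04), plane("side",[(248.5,169),(295,182.5),(276,217),(227.5,201)],.04).mean(0))
E
python3 m.py
```

```text
orange [297.2422 297.1184] (290, 285, 15, 19) [190.709  239.8054] (185, 234, 12, 12) 98.5 (array([0.4554, 0.287 , 0.0885]), np.float64(0.0006373217219300568))
base top rect ((306.4706115722656, 195.61764526367188), (44.38401794433594, 43.656410217285156), 14.03624439239502) [[ 0.5338  0.0293  0.04  ]
 [ 0.66   -0.0057  0.04  ]
 [ 0.6245 -0.1337  0.04  ]
 [ 0.4986 -0.0976  0.04  ]] [[ 0.5789 -0.0518  0.04  ]]
tray top [[391, 180], [378, 215], [406, 225], [418, 191]] [[ 0.6248 -0.3176]
 [ 0.5176 -0.272 ]
 [ 0.4845 -0.3583]
 [ 0.5887 -0.4014]] [[ 0.5535 -0.3373  0.005 ]]
tray side [[262, 135], [294, 147], [307, 131], [275, 120]] [[ 0.6203 -0.321 ]
 [ 0.5215 -0.2805]
 [ 0.4914 -0.3601]
 [ 0.5923 -0.399 ]] [[ 0.5552 -0.3396  0.005 ]]
[[93, 22, 129], [99, 13, 142], [13, 80, 175], [14, 152, 230], [16, 156, 237], [16, 153, 234], [17, 149, 234], [17, 148, 233], [17, 145, 234], [18, 143, 234], [18, 140, 239], [15, 155, 236], [13, 166, 143], [15, 156, 198], [17, 145, 239], [15, 132, 184], [17, 73, 167], [19, 63, 166], [19, 88, 136], [17, 120, 121], [21, 32, 110], [90, 7, 112], [86, 24, 85], [90, 33, 69]]
knob top (array([0.4549, 0.2847, 0.1135]), np.float64(0.001506791995951869))
base side corners [[ 0.6271 -0.1301  0.04  ]
 [ 0.5002 -0.0969  0.04  ]
 [ 0.5325  0.0303  0.04  ]
 [ 0.6588 -0.0056  0.04  ]] [ 0.5796 -0.0506  0.04  ]
```

```bash
cat > n.py <<'E'
from h import *
def go(*W):  # (x,y,z,azimuth of tool y in deg) -> rows numbers
    M,p=tool(); a0=np.arctan2(M[1,1],M[0,1]); 
    print("at",p.round(4),"az",np.degrees(a0).round(2),"tilt",M[:,2].round(4))
    for x,y,z,a in W: print(np.r_[M.T@(np.array([x,y,z])-p), (a0-np.radians(a)+np.pi)%(2*np.pi)-np.pi].round(4))
E
python3 - <<'E'
from n import *
np.set_printoptions(precision=4,suppress=True)
I={n:cv2.imread(f"pics/{n}0.png")[:,:,::-1].copy() for n in("side","top")}
for P in((.455,.285),(.455,.289)):
    for n in I: print(P,n,proj(n,[[*P,z] for z in(.118,.09,0)]))
print("disc top",plane("top",[(189,240)],.118),"rim",plane("top",[(191,240)],.09),"side top",plane("side",[(298,289)],.118))
print("water",plane("top",[(124,284)],.205),plane("side",[(359,349)],.205),"silver",plane("top",[(217,172)],.118))
go((.50,-.35,.25,-35),(.60,0,.25,0),(.4555,.2865,.25,32))
E
```

```text
(0.455, 0.285) side [[298.3995 287.8414]
 [297.7295 295.9164]
 [295.7344 319.8271]]
(0.455, 0.285) top [[189.6194 239.66  ]
 [191.3207 239.8046]
 [196.3594 240.2317]]
(0.455, 0.289) side [[298.1855 289.49  ]
 [297.5177 297.5516]
 [295.5298 321.4163]]
(0.455, 0.289) top [[188.21   239.6907]
 [189.9387 239.8347]
 [195.0591 240.2602]]
disc top [[0.4541 0.2868 0.118 ]] rim [[0.4545 0.2859 0.09  ]] side top [[0.4555 0.2879 0.118 ]]
water [[0.3394 0.4481 0.205 ]] [[0.3415 0.4543 0.205 ]] silver [[0.6446 0.2047 0.118 ]]
at [ 0.214  -0.6132  0.2216] az -70.75 tilt [-0.0007  0.0016 -1.    ]
[ 0.3568 -0.1543 -0.0282 -0.624 ]
[ 0.5666 -0.4518 -0.0277 -1.2349]
[ 0.5246 -0.7699 -0.0271 -1.7934]
```

```bash
python3 inch.py '0.357 -0.154 -0.028 -0.624 1;0.357 -0.154 -0.028 -0.624 1;0.357 -0.154 -0.028 -0.624 1;0.357 -0.154 -0.028 -0.624 1;0.357 -0.154 -0.028 -0.624 1;0.357 -0.154 -0.028 -0.624 1;0.357 -0.154 -0.028 -0.624 1;0.357 -0.154 -0.028 -0.624 1;0.567 -0.452 -0.028 -1.235 1;0.567 -0.452 -0.028 -1.235 1;0.567 -0.452 -0.028 -1.235 1;0.567 -0.452 -0.028 -1.235 1;0.567 -0.452 -0.028 -1.235 1;0.567 -0.452 -0.028 -1.235 1;0.567 -0.452 -0.028 -1.235 1;0.567 -0.452 -0.028 -1.235 1;0.525 -0.77 -0.027 -1.793 1;0.525 -0.77 -0.027 -1.793 1;0.525 -0.77 -0.027 -1.793 1;0.525 -0.77 -0.027 -1.793 1' 35
python3 -c "
from n import *
go((.455,.287,.25,32))"
```

```text
time: 2.1
position: [0.5093, 0.1794, 0.2495]
tool_rot: [1.518, 2.751, -0.001]
ft_force: [0.6, 0.4, -0.4]
grip_width: 0.998
grip_force: 0.0
at [0.5093 0.1794 0.2495] az 32.22 tilt [-4.e-04 -7.e-04 -1.e+00]
[ 0.12    0.0114 -0.0006  0.0039]
```

```bash
python3 inch.py '0.12 0.011 0 0 1;0.12 0.011 0 0 1;0.12 0.011 0 0 1;0.12 0.011 0 0 1;0.12 0.011 0 0 1;0.12 0.011 0 0 1'
python3 - <<'E'
from n import *
for n in("side","top"): cv2.imwrite(f"pics/{n}1.png",vision.get_image(n)[:,:,::-1])
go((.455,.287,.055,32))
a=cv2.imread("pics/side1.png")[180:340,220:380];b=cv2.imread("pics/top1.png")[190:290,130:230]
cv2.imwrite("pics/c2.png",np.hstack([cv2.resize(a,(400,400)),cv2.resize(b,(400,400))]))
E
```

```text
time: 2.7
position: [0.4574, 0.284, 0.2495]
tool_rot: [1.528, 2.745, -0.002]
ft_force: [-0.1, -0.8, -0.4]
grip_width: 0.998
grip_force: 0.0
at [0.4574 0.2843 0.2496] az 31.79 tilt [-3.e-04 -6.e-04 -1.e+00]
[ 0.0036 -0.0004  0.1946 -0.0037]
```

View pics/c2.png

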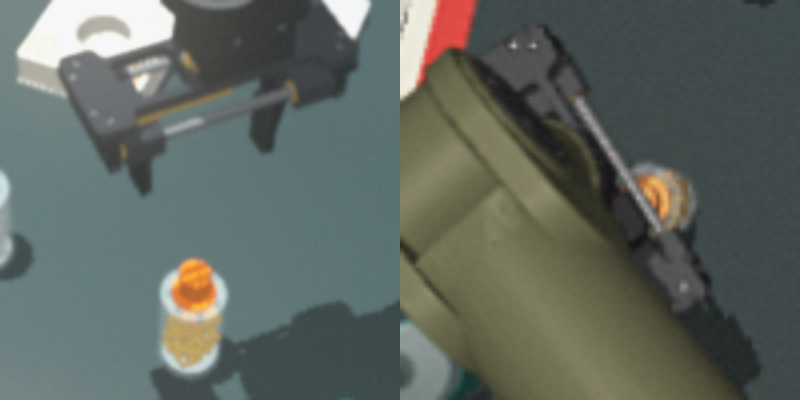

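The gripper (fingers at crop (140,180) and (262,140)) hangs over the jar with nothing in the way; the jar stands upright at (192,310) in the crop. I'll descend.

```bash
python3 inch.py '0.0036 0 0.05 0 1;0.0036 0 0.1 0 1;0.0036 0 0.13 0 1;0.0036 0 0.16 0 1;0.0036 0 0.18 0 1;0.0036 0 0.194 0 1;0.0036 0 0.194 0 1;0.0036 0 0.194 0 1;0.0036 0 0.194 0 1' 35
python3 -c "
from n import *
go((.455,.287,.055,32))"
```

```text
time: 3.7
position: [0.4554, 0.2896, 0.0572]
tool_rot: [1.524, 2.746, 0.003]
ft_force: [0.3, 0.4, -0.2]
grip_width: 1.0
grip_force: 0.0
at [0.4554 0.2896 0.0572] az 31.95 tilt [ 2.1e-03  9.0e-04 -1.0e+00]
[-0.002  -0.0017  0.0022 -0.0009]
```

```bash
python3 inch.py '-0.002 -0.001 0.002 0 1;-0.002 -0.001 0.002 0 1;-0.002 -0.001 0.002 0 0.5;-0.002 -0.001 0.002 0 0.5;-0.002 -0.001 0.002 0 0.5;-0.002 -0.001 0.002 0 0.5;-0.002 -0.001 0.002 0 0.5;-0.002 -0.001 0.002 0 0.5;-0.002 -0.001 0.002 0 0.5;-0.002 -0.001 0.002 0 0.5' 35
python3 -c "
from n import *
go((.455,.287,.055,32))"
```

```text
time: 4.7
position: [0.4548, 0.287, 0.0539]
tool_rot: [1.524, 2.747, 0.001]
ft_force: [1.9, 1.2, -0.8]
grip_width: 0.615
grip_force: 35.0
at [0.4548 0.287  0.0539] az 31.97 tilt [ 4.e-04  3.e-04 -1.e+00]
[-0.0002  0.0002 -0.0011 -0.0005]
```

```bash
python3 -c "
from n import *
go((.579,-.0512,.154,-5))"
python3 inch.py '0 0 -0.01 0 0.5;0 0 -0.03 0 0.5;0 0 -0.06 0 0.5;0 0 -0.09 0 0.5;0 0 -0.1 0 0.5;0 0 -0.1 0 0.5;0 0 -0.1 0 0.5'
```

```text
at [0.4548 0.287  0.0539] az 31.97 tilt [ 4.e-04  3.e-04 -1.e+00]
[-0.3527 -0.0737 -0.1002  0.6453]
time: 5.4
position: [0.4537, 0.286, 0.1524]
tool_rot: [-1.523, -2.746, 0.004]
ft_force: [0.2, -0.2, -5.9]
grip_width: 0.612
grip_force: 35.0
```

```bash
python3 inch.py '-0.03 -0.007 0 0.1 0.5;-0.08 -0.017 0 0.2 0.5;-0.12 -0.026 0 0.3 0.5;-0.16 -0.035 0 0.4 0.5;-0.2 -0.043 0 0.5 0.5;-0.24 -0.051 0 0.55 0.5;-0.28 -0.059 0 0.6 0.5;-0.32 -0.067 0 0.645 0.5;-0.34 -0.071 0 0.645 0.5;-0.353 -0.074 0 0.645 0.5;-0.353 -0.074 0 0.645 0.5;-0.353 -0.074 0 0.645 0.5;-0.353 -0.074 0 0.645 0.5'
python3 - <<'E'
from n import *
for n in("side","top"): cv2.imwrite(f"pics/{n}2.png",vision.get_image(n)[:,:,::-1])
go((.579,-.0512,.08,-5))
for n in("side","top"): print(n,proj(n,[[.579,-.0512,z] for z in(.04,.099,.189,.217)]).round(1).tolist())
a=cv2.imread("pics/side2.png")[130:250,200:320];b=cv2.imread("pics/top2.png")[150:250,250:350]
cv2.imwrite("pics/c3.png",np.hstack([cv2.resize(a,(480,480)),cv2.resize(b,(320,320)).copy() if 0 else cv2.copyMakeBorder(cv2.resize(b,(320,320)),0,160,0,0,0)]))
E
```

```text
time: 6.7
position: [0.5782, -0.0489, 0.1538]
tool_rot: [-2.311, -2.126, -0.0]
ft_force: [0.1, -0.6, -5.1]
grip_width: 0.614
grip_force: 35.0
at [ 0.5784 -0.0497  0.154 ] az -4.81 tilt [-0.e+00  3.e-04 -1.e+00]
[-0.0015  0.0007  0.074   0.0033]
side [[262.0, 191.6], [262.0, 174.4], [261.9, 145.8], [261.8, 136.4]]
top [[306.3, 195.6], [307.6, 193.4], [309.8, 189.8], [310.6, 188.5]]
```

View pics/c3.png

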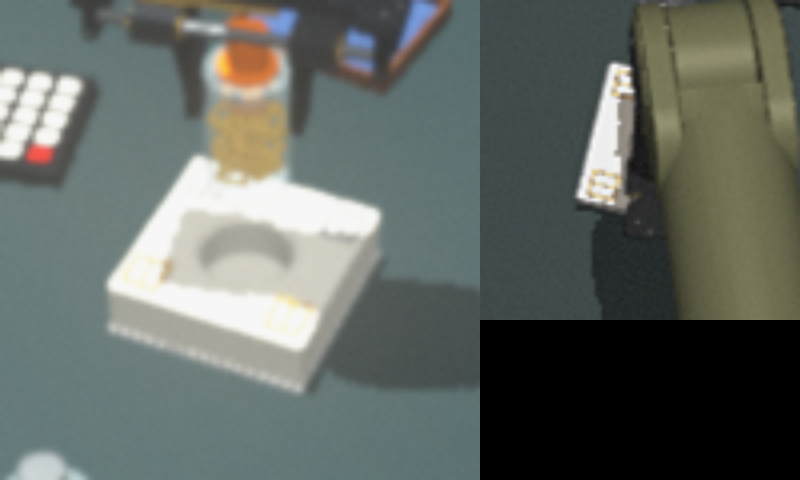

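Side view: jar centre column (≈262) matches the well (≈262), so world x is right. I'll check the depth direction (y) through the orange flange's lower edge and width.

```bash
python3 - <<'E'
from n import *
def edge(f,box,c):
    im=cv2.imread(f)[:,:,::-1].copy(); h=cv2.cvtColor(im,cv2.COLOR_RGB2HSV)
    x0,y0,x1,y1=box
    m=((h[...,0]>=3)&(h[...,0]<=24)&(h[...,1]>150)&(h[...,2]>120))[y0:y1,x0:x1]
    ys,xs=np.nonzero(m); print(f,"cols",xs.min()+x0,xs.max()+x0,"rows",ys.min()+y0,ys.max()+y0)
    for x in c: print(x, im[y0:y1:1,x,:].astype(int).tolist()[-14:])
c=vision.camera_model("side"); cam=ray("side",[(270,213)])[0]
def front(P,z):
    P=np.array([*P,z]); d=cam-P; d[2]=0; d/=np.linalg.norm(d); return proj("side",[P,P+d*.0185])[:,1]
print(front((.455,.287),.09),front((.578,-.0497),.190), front((.578,-.0477),.190))
edge("pics/side0.png",(285,280,312,312),[297])
edge("pics/side2.png",(245,125,280,165),[262])
E
```

```text
[296.73303106 304.41676148] [145.96013468 151.10349366] [146.50468371 151.65985465]
pics/side0.png cols 289 305 rows 284 303
297 [[169, 95, 50], [173, 98, 50], [215, 120, 46], [246, 167, 49], [247, 187, 48], [245, 175, 70], [228, 165, 112], [220, 182, 151], [224, 196, 168], [216, 191, 168], [192, 169, 147], [171, 150, 124], [168, 147, 104], [171, 147, 94]]
pics/side2.png cols 255 268 rows 134 150
262 [[213, 153, 113], [226, 192, 156], [227, 205, 176], [213, 192, 167], [181, 160, 137], [174, 149, 125], [176, 146, 117], [178, 146, 105], [180, 153, 101], [183, 159, 106], [185, 160, 105], [179, 154, 103], [174, 152, 102], [174, 151, 102]]
```

Both edges agree with prediction within half a pixel (about 2 mm), so the jar is over the well.

```bash
python3 inch.py '-0.0015 0.0005 0.02 0 0.5;-0.0015 0.0005 0.04 0 0.5;-0.0015 0.0005 0.053 0 0.5;-0.0015 0.0005 0.06 0 0.5;-0.0015 0.0005 0.065 0 0.5;-0.0015 0.0005 0.07 0 0.5;-0.0015 0.0005 0.075 0 0.5;-0.0015 0.0005 0.075 0 0.5'; python3 -c "
from n import *
go((.579,-.0512,.0625,-5))"
```

```text
time: 7.6
position: [0.579, -0.0532, 0.0786]
tool_rot: [-2.316, -2.123, 0.0]
ft_force: [0.5, 0.9, -6.8]
grip_width: 0.61
grip_force: 35.0
at [ 0.579  -0.0532  0.0786] az -4.98 tilt [-3.e-04  1.e-04 -1.e+00]
[ 0.002  -0.0002  0.0161  0.0003]
```

```bash
python3 inch.py '0.001 0 0.005 0 0.5;0.001 0 0.01 0 0.5;0.001 0 0.013 0 0.5;0.001 0 0.0155 0 0.5;0.001 0 0.0165 0 0.5;0.001 0 0.0165 0 0.5'
```

```text
time: 8.2
position: [0.5791, -0.0523, 0.0623]
tool_rot: [-2.316, -2.123, 0.0]
ft_force: [-0.2, -0.2, -5.8]
grip_width: 0.614
grip_force: 35.0
```

```bash
python3 inch.py '0 0 0.001 0 0.5;0 0 0.0015 0 0.5;0 0 0.0015 0 0.5'
```

```text
time: 8.5
position: [0.5795, -0.0523, 0.0619]
tool_rot: [2.315, 2.122, 0.0]
ft_force: [-1.5, -0.5, 1.8]
grip_width: 0.609
grip_force: 35.0
```

```bash
python3 inch.py '0 0 0 0 1;0 0 0 0 1;0 0 0 0 1;0 0 0 0 1;0 0 -0.01 0 1;0 0 -0.03 0 1;0 0 -0.043 0 1;0 0 -0.043 0 1;0 0 -0.043 0 1;0 0 -0.043 0 1'
python3 - <<'E'
from n import *
for n in("side","top"): cv2.imwrite(f"pics/{n}3.png",vision.get_image(n)[:,:,::-1])
a=cv2.imread("pics/side3.png")[130:250,200:320]
cv2.imwrite("pics/c4.png",cv2.resize(a,(480,480)))
im=cv2.imread("pics/side3.png")[:,:,::-1].copy()
print(im[165:185,262].tolist())
c=np.array([.579,-.0512,.098]);print(proj("side",[c,[.579,-.0512+.0185,.098],[.579,-.0512,.126],[.579,-.0512,.102]]))
E
```

```text
time: 9.5
position: [0.5786, -0.0524, 0.1032]
tool_rot: [-2.315, -2.122, 0.001]
ft_force: [-0.2, -0.1, 0.3]
grip_width: 0.996
grip_force: 0.0
[[224, 128, 63], [224, 129, 63], [224, 128, 63], [223, 128, 64], [219, 126, 64], [206, 118, 63], [189, 112, 66], [180, 106, 64], [183, 110, 67], [182, 110, 68], [183, 110, 68], [191, 114, 67], [209, 120, 66], [216, 129, 76], [219, 151, 106], [227, 187, 151], [231, 210, 180], [218, 195, 169], [185, 163, 140], [176, 149, 122]]
[[261.9606585  174.67345786]
 [260.81030165 179.78744766]
 [261.93154403 166.10904332]
 [261.95652624 173.46593885]]
```

View pics/c4.png

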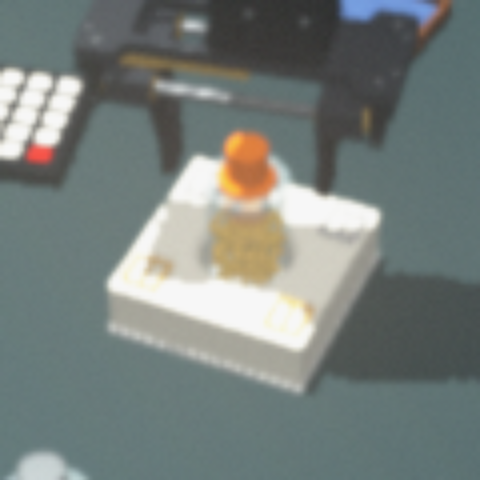

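The jar stands upright in the well (knob at crop (247,150), flange edge at row 179 as predicted), free between the open fingers. Next I grip the knob, with the tips just above the flange.

```bash
python3 inch.py '0 0 -0.0012 0 1;0 0 -0.0012 0 0.1;0 0 -0.0012 0 0.1;0 0 -0.0012 0 0.1;0 0 -0.0012 0 0.1;0 0 -0.0012 0 0.1;0 0 -0.0012 0 0.1;0 0 -0.0012 0 0.1;0 0 -0.0012 0 0.1;0 0 -0.0012 0 0.1;0 0 -0.0012 0 0.1;0 0 -0.0012 0 0.1' 50
```

```text
time: 10.8
position: [0.5794, -0.0523, 0.1051]
tool_rot: [2.316, 2.123, 0.0]
ft_force: [0.7, 0.2, -0.5]
grip_width: 0.286
grip_force: 50.0
```

```bash
python3 inch.py '0 0.005 -0.0015 0 0.1;0 -0.008 -0.003 0 0.1;0 0.01 -0.0045 0 0.1;0 -0.01 -0.006 0 0.1;0 0.01 -0.0075 0 0.1;0 -0.01 -0.009 0 0.1;0 0 -0.009 0 0.1;0 0 -0.009 0 0.1;0 0 -0.009 0 0.1' 55
python3 - <<'E'
from n import *
for n in("side",): cv2.imwrite(f"pics/{n}4.png",vision.get_image(n)[:,:,::-1])
a=cv2.imread("pics/side4.png")[150:220,220:300]
cv2.imwrite("pics/c5.png",cv2.resize(a,(640,560),interpolation=cv2.INTER_CUBIC)); print(readout.get_state()["ft_force"],readout.get_state()["position"])
E
```

```text
time: 11.7
position: [0.5791, -0.0524, 0.1133]
tool_rot: [-2.315, -2.122, 0.001]
ft_force: [0.3, -0.7, -5.5]
grip_width: 0.289
grip_force: 55.0
[-0.64704141  0.17058686 -5.71562269] [ 0.57909869 -0.05235111  0.11347099]
```

View pics/c5.png

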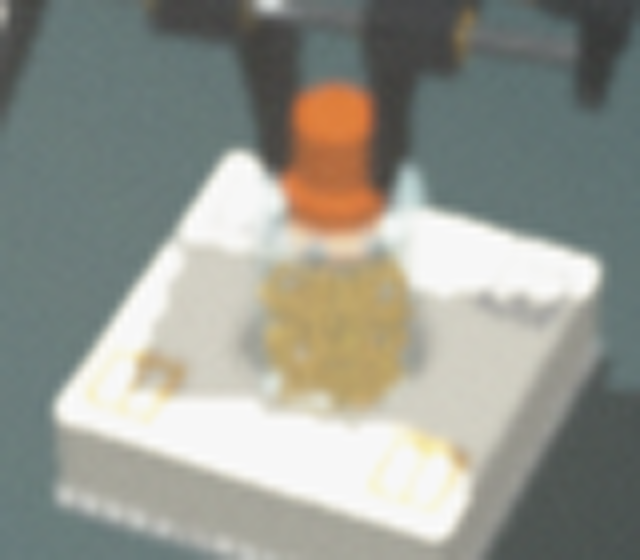

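The jar is still in the well, with the stopper up about 8 mm at crop (335,160). The force says the jar's weight is still hanging, so I'll measure how far the plug has slipped against the jar.

```bash
cat > slip.py <<'E'
from n import *
import sys
def shift(n,box,ref="pics/side3.png"):
    x0,y0,x1,y1=box; g=lambda f:cv2.resize(cv2.imread(f),None,fx=4,fy=4,interpolation=cv2.INTER_CUBIC)
    t=g(ref)[y0*4:y1*4,x0*4:x1*4]; b=g(n); w=b[(y0-14)*4:(y1+5)*4,(x0-5)*4:(x1+5)*4]
    r=cv2.matchTemplate(w,t,cv2.TM_CCOEFF_NORMED); _,v,_,l=cv2.minMaxLoc(r); return l[0]/4-5,l[1]/4-14,round(v,3)
f=sys.argv[1]
print("stopper",shift(f,(254,164,270,181)),"gold",shift(f,(255,186,270,201)))
print("px per 10mm",np.diff(proj("side",[[.579,-.04,.08],[.579,-.04,.09]]),axis=0))
E
python3 slip.py pics/side4.png
```

```text
stopper (0.5, -0.25, 0.725) gold (0.25, 0.0, 0.934)
px per 10mm [[-0.0141481  -2.97089559]]
```

```bash
python3 - <<'E'
import cv2
for n in (3,4):
    im=cv2.imread(f"pics/side{n}.png")[:,:,::-1]
    print(n,[(r,*im[r,260:265].mean(0).astype(int).tolist()) for r in range(157,206)])
E
```

```text
3 [(157, 95, 104, 103), (158, 99, 113, 113), (159, 101, 117, 117), (160, 101, 117, 116), (161, 105, 118, 116), (162, 127, 120, 111), (163, 180, 125, 94), (164, 218, 131, 72), (165, 226, 132, 63), (166, 225, 129, 62), (167, 224, 128, 63), (168, 222, 127, 63), (169, 217, 124, 65), (170, 201, 116, 64), (171, 185, 110, 65), (172, 180, 107, 64), (173, 180, 108, 64), (174, 180, 108, 65), (175, 184, 109, 66), (176, 199, 117, 65), (177, 217, 126, 66), (178, 220, 134, 78), (179, 219, 157, 116), (180, 224, 190, 158), (181, 225, 206, 181), (182, 212, 192, 169), (183, 183, 161, 139), (184, 175, 149, 122), (185, 178, 148, 111), (186, 183, 153, 105), (187, 188, 160, 106), (188, 189, 162, 106), (189, 185, 160, 107), (190, 181, 156, 106), (191, 176, 153, 104), (192, 178, 155, 104), (193, 186, 160, 105), (194, 186, 160, 105), (195, 181, 156, 104), (196, 182, 157, 105), (197, 183, 158, 105), (198, 183, 160, 110), (199, 190, 170, 127), (200, 197, 183, 152), (201, 222, 217, 198), (202, 244, 243, 239), (203, 247, 247, 246), (204, 247, 247, 247), (205, 247, 247, 247)]
4 [(157, 98, 116, 116), (158, 98, 115
[... 323 characters left out ...]
, (174, 205, 118, 63), (175, 217, 124, 65), (176, 210, 120, 66), (177, 193, 117, 70), (178, 200, 137, 96), (179, 220, 179, 145), (180, 228, 208, 179), (181, 216, 199, 176), (182, 187, 170, 147), (183, 175, 161, 130), (184, 179, 162, 120), (185, 184, 162, 109), (186, 186, 163, 106), (187, 187, 164, 107), (188, 188, 165, 107), (189, 183, 160, 105), (190, 180, 159, 105), (191, 178, 158, 105), (192, 183, 161, 105), (193, 186, 163, 105), (194, 184, 160, 105), (195, 179, 158, 106), (196, 183, 160, 105), (197, 184, 161, 104), (198, 185, 163, 111), (199, 193, 176, 132), (200, 199, 187, 153), (201, 205, 197, 173), (202, 220, 218, 205), (203, 241, 240, 235), (204, 247, 246, 246), (205, 247, 247, 247)]
```

The knob rose 2.3 px (8 mm) while the buckles moved under 0.8 px. The plug is slipping out and the jar stays in the well, so I continue the same way.

```bash
python3 inch.py '0 0.01 -0.0012 0 0.1;0 -0.01 -0.0024 0 0.1;0 0.01 -0.0036 0 0.1;0 -0.01 -0.0048 0 0.1;0 0.01 -0.006 0 0.1;0 -0.01 -0.0072 0 0.1;0 0.01 -0.008 0 0.1;0 -0.01 -0.0085 0 0.1;0 0 -0.0085 0 0.1;0 0 -0.0085 0 0.1;0 0 -0.0085 0 0.1' 55
python3 - <<'E'
from n import *
im=vision.get_image("side"); cv2.imwrite("pics/side5.png",im[:,:,::-1])
print([(r,*im[r,260:265].mean(0).astype(int).tolist()) for r in range(156,206)])
E
```

```text
time: 12.85
position: [0.581, -0.0516, 0.1241]
tool_rot: [2.315, 2.122, 0.004]
ft_force: [-0.2, 1.4, 2.3]
grip_width: 0.285
grip_force: 55.0
[(156, 113, 115, 111), (157, 157, 119, 99), (158, 204, 124, 76), (159, 218, 125, 63), (160, 221, 126, 62), (161, 221, 125, 62), (162, 220, 126, 63), (163, 213, 122, 63), (164, 197, 114, 64), (165, 181, 108, 64), (166, 177, 107, 64), (167, 176, 106, 65), (168, 176, 106, 65), (169, 178, 107, 65), (170, 187, 111, 66), (171, 207, 119, 66), (172, 215, 125, 67), (173, 206, 119, 67), (174, 189, 112, 67), (175, 184, 111, 67), (176, 187, 112, 68), (177, 189, 114, 69), (178, 192, 123, 82), (179, 209, 161, 133), (180, 227, 217, 203), (181, 233, 233, 223), (182, 221, 219, 195), (183, 193, 183, 148), (184, 181, 168, 129), (185, 184, 165, 119), (186, 186, 163, 110), (187, 186, 161, 106), (188, 189, 163, 108), (189, 185, 161, 108), (190, 179, 155, 106), (191, 177, 154, 106), (192, 176, 154, 106), (193, 184, 159, 107), (194, 186, 160, 106), (195, 183, 158, 105), (196, 183, 159, 105), (197, 185, 160, 106), (198, 186, 162, 109), (199, 188, 166, 117), (200, 188, 172, 137), (201, 202, 194, 171), (202, 220, 217, 205), (203, 241, 240, 236), (204, 247, 246, 246), (205, 247, 247, 247)]
```

```bash
python3 inch.py '0 0 -0.002 0 0.1;0 0 -0.005 0 0.1;0 0 -0.009 0 0.1;0 0 -0.014 0 0.1;0 0 -0.03 0 0.1;0 0 -0.06 0 0.1;0 0 -0.06 0 0.1;0 0 -0.06 0 0.1' 40
python3 - <<'E'
from n import *
im=vision.get_image("side"); cv2.imwrite("pics/side6.png",im[:,:,::-1])
cv2.imwrite("pics/c6.png",cv2.resize(im[110:230,200:320,::-1],(480,480)))
go((.5545,-.3385,.19,-31))
print("tray az",[proj("top",[[.5545,-.3385,.005]])])
E
```

```text
time: 13.7
position: [0.5799, -0.0524, 0.1842]
tool_rot: [2.314, 2.121, 0.002]
ft_force: [-0.2, 0.2, -0.8]
grip_width: 0.288
grip_force: 40.0
at [ 0.5791 -0.0524  0.1831] az -4.99 tilt [ 4.e-04 -6.e-04 -1.e+00]
[-2.871e-01  3.000e-04 -6.800e-03  4.540e-01]
tray az [array([[398.71324904, 202.48977927]])]
```

View pics/c6.png

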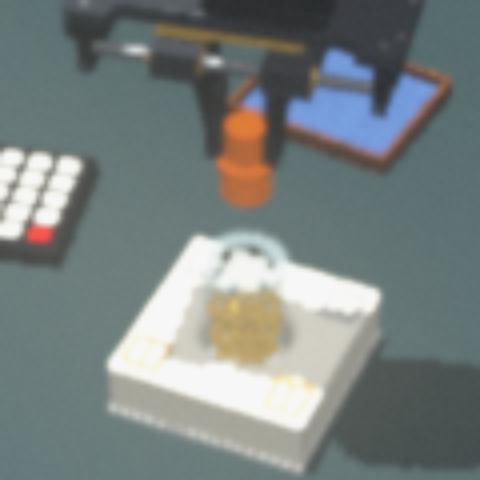

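Stopper is out, upright in the fingers (crop (245,160)); the open jar stands in the well (rim at crop (248,260)). Moving to the tray.

```bash
python3 inch.py '-0.04 0 -0.007 0.1 0.1;-0.08 0 -0.007 0.2 0.1;-0.12 0 -0.007 0.3 0.1;-0.16 0 -0.007 0.4 0.1;-0.2 0 -0.007 0.454 0.1;-0.24 0 -0.007 0.454 0.1;-0.27 0 0 0.454 0.1;-0.287 0 0.03 0.454 0.1;-0.287 0 0.07 0.454 0.1;-0.287 0 0.1 0.454 0.1;-0.287 0 0.12 0.454 0.1;-0.287 0 0.13 0.454 0.1;-0.287 0 0.13 0.454 0.1;-0.287 0 0.13 0.454 0.1'
python3 - <<'E'
from n import *
im=vision.get_image("side"); cv2.imwrite("pics/side7.png",im[:,:,::-1])
cv2.imwrite("pics/c7.png",cv2.resize(im[90:170,235:335,::-1],(800,600)))
go((.5545,-.3385,.038,-31))
print(proj("side",[[.5545,-.3385,z] for z in(.005,.022,.05)]))
E
```

```text
time: 15.15
position: [0.5547, -0.3384, 0.0533]
tool_rot: [2.734, 1.547, 0.001]
ft_force: [-0.1, 0.2, -0.4]
grip_width: 0.287
grip_force: 40.0
at [ 0.5551 -0.3386  0.054 ] az -30.99 tilt [ 0.0018 -0.0012 -1.    ]
[-0.0002 -0.0006  0.016   0.0001]
[[284.99057753 133.44599315]
 [285.15339427 128.84506437]
 [285.42643767 121.11522422]]
```

View pics/c7.png

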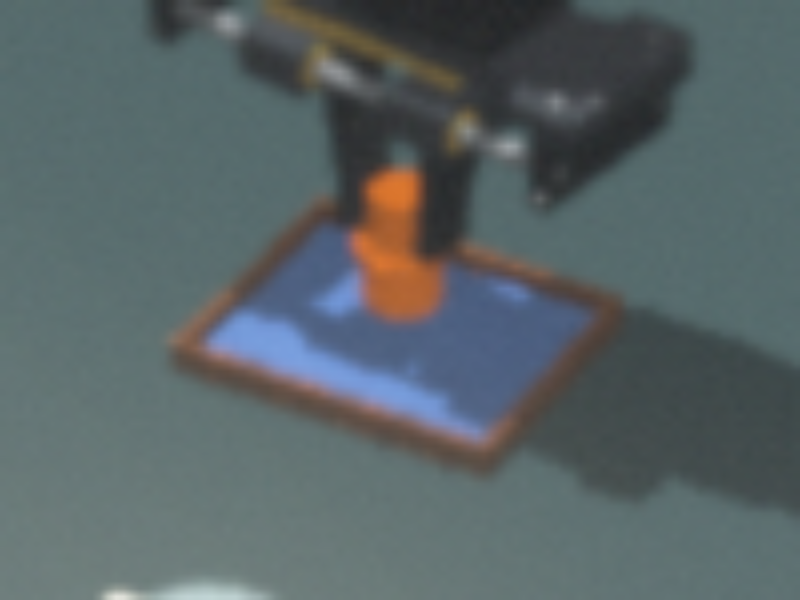

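The stopper hangs upright over the tray's middle, its foot near crop (400,315). I'll lower it gently.

```bash
python3 inch.py '0 0 0.005 0 0.1;0 0 0.01 0 0.1;0 0 0.014 0 0.1;0 0 0.0155 0 0.1;0 0 0.0155 0 0.1'; python3 inch.py '0 0 0.001 0 0.1;0 0 0.002 0 0.1;0 0 0.002 0 0.1'
```

```text
time: 15.7
position: [0.554, -0.3381, 0.0367]
tool_rot: [-2.734, -1.547, 0.001]
ft_force: [-0.6, -0.0, -0.8]
grip_width: 0.291
grip_force: 40.0
time: 16.0
position: [0.5545, -0.3383, 0.0362]
tool_rot: [2.734, 1.547, 0.0]
ft_force: [-1.2, 0.6, 4.5]
grip_width: 0.288
grip_force: 40.0
```

```bash
python3 inch.py '0 0 -0.0005 0 0.1;0 0 -0.0005 0 0.35;0 0 -0.0005 0 0.45;0 0 -0.0005 0 0.6;0 0 -0.0005 0 0.6;0 0 -0.0005 0 0.6;0 0 -0.02 0 0.6;0 0 -0.06 0 0.6;0 0 -0.11 0 0.6;0 0 -0.16 0 0.6;0 0 -0.16 0 0.6;0 0 -0.16 0 0.6;0 0 -0.16 0 0.6;0 0 -0.16 0 0.6' 10
python3 - <<'E'
from n import *
im=vision.get_image("side"); cv2.imwrite("pics/side8.png",im[:,:,::-1])
cv2.imwrite("pics/c8.png",cv2.resize(im[80:240,160:370,::-1],(788,600)))
E
```

```text
time: 17.4
position: [0.5532, -0.3378, 0.193]
tool_rot: [-2.732, -1.546, 0.003]
ft_force: [-0.0, -0.1, -0.2]
grip_width: 0.596
grip_force: 0.0
```

View pics/c8.png

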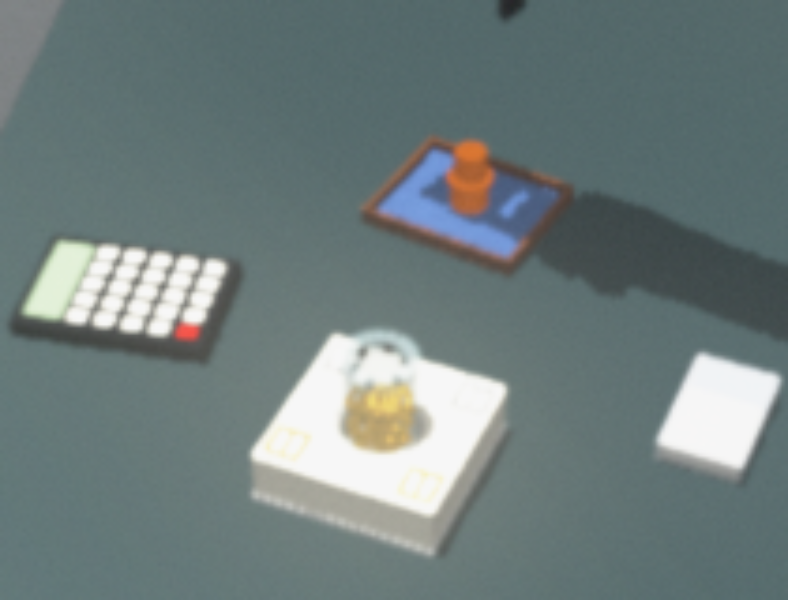

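The stopper stands on its plug in the tray (crop (470,180)). The open jar stands upright in the well (crop (382,390)), and the other things in view, the calculator and card case, are undisturbed.

```bash
python3 -c "
from bench import ctrl, vision, readout, order
print(order.close_job())"
```

```text
the job is handed in; nothing more can be done
None
```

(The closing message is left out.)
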